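# Tip a filter cartridge down and feed it into the instrument's bay

### The arm

A 6-joint arm with a two-finger parallel gripper is mounted at the origin on the work surface. World frame = base frame: x ahead of the robot, y to its left, z up, the work surface at z = 0. Lengths are in m, angles in degrees, forces in N, time in s.
With the tool pointing down it reaches from about 0.375 to 0.9 m from the base axis. Payload 3.1 kg.
Tool frame: the origin (TCP) lies on the centre line of the jaws, within the pads' length; the fingertips stand 17 mm ahead of it and the grasp point (between the pads) lies 2 mm behind it; y points along the fingers, x is the direction in which the jaws open and shut, and the axes are right-handed (so a half turn about y gives the same grasp; the last joint's range is limited). The gripper opens to 87 mm and grips with 3 to 60 N. Pads are 19 mm wide; open, the fingers measure 117 mm over their backs; the gripper's body (75 mm by 190 mm) begins 51 mm behind the grasp point.
Start: joints at [54.746, 30.224, 82.088, -0, 67.689, -10.227], TCP at [0.264, 0.566, 0.217] pointing down, gripper open.
Joint ranges: [-176.69, 176.69], [-43.24, 126.21], [12.49, 139.97], [-82, 262], [0, 151.66], [-163.58, 163.58]. Speed limits (degrees/s): [159.86, 159.86, 180, 180, 180, 180].

### API

Orientations are given as a 3x3 rotation matrix whose columns are the frame's x, y, z axes.
In Python, from rig import read_state, capture, camera_info, hand_in, trace, tip_of gives the robot as it stands.
- The arm moves only by the tool jog_arm, never from a script. Its argument "steps" is a list of rows, each an object with "fingers": the opening in per cent of the stroke, from 0 (shut) to 100 (fully open); "delta_pos": the shift along the world's x, y, z in mm, a list of three; "turn": the turn about the world's z in degrees. A call has 1 to 20 rows; each row is the pose to reach, as a shift and turn from the pose commanded when the call began; what a row does not reach only later rows make up. A row lasts 1/12 s, in which the tool goes at most 41.7 mm and 7.16 degrees, less where a joint would pass 70% of its speed; a pose out of reach is approached as far as the arm can. A call with a gripper value outside its range is refused whole. The fingers move at their own pace and stop on an object; the grip force is fixed at half the most. Time passes only in rows, so rows that repeat a pose let the fingers close. It gives the time, the measured TCP pose, the force and the opening at its end, in the units of the state.
- read_state(): the state, without advancing time (a new reading comes with each control period).
- capture(name): name is "side" or "top" or "wrist"; returns the picture (420x560x3 uint8, red, green, blue); there is no depth.
- camera_info(name): a dict with "fov_y" (degrees; the focal length in pixels is half the picture's height over the tangent of half this angle, whatever the lens; pixels are square), "cx", "cy" (the principal point, pixels), "view" (4x4, takes a point from world to camera coordinates); the wrist camera has in their place "tool_from_camera" (4x4, takes a point from camera to tool coordinates, whose origin is the TCP and whose axes are the tool frame's). Camera axes: x right, y down, z forward; pixel columns grow to the right and rows downward; lengths in m; the calibration is good to about 2 mm. A picture is of the moment at which its call begins: read the wrist's pose just before it. camera_info takes no time and is no camera call.
- hand_in(): hands the job in, once; it reports no verdict.
Trained networks look in the newest picture that a camera, given by its name, has taken for a name from the list of things; names that differ only in an ending like _2 or _b are one class to them, and where a whole thing is asked for, a point or a joint stands for the part that bears it (a point fixed in the world has none). Each returns a list of dicts, best first, with "confidence" (0 to 1); they miss things now and then, are a little off and sometimes report something else, mostly with a low value. They report only what shows in the picture. A call takes as long as a camera call. They do not tell look-alikes from the thing itself.
- trace(target, camera): "mask" (420x560 bool, what is visible of it).
- tip_of(target, camera): "position" ([x, y, z] in m, in world coordinates, good to about 4 mm: a listed point, or the origin of a listed thing).
The state is a dict: "time_s": time; "joint_positions": joint angles; "qvel": joint speeds; "tau": joint torques, N m; "position": TCP position; "tcp_rot": TCP orientation; "force": force on the tool from outside, world axes, zero at the start; "moment": the same for the moment, N m; "opening": opening from 0.0 (shut) to 1.0 (fully open).
Only numpy, scipy, OpenCV 4.12 (cv2) and the standard library are available. Lean on these libraries where they do the work, as an engineer would, in place of code of your own. Each camera call takes 0.05 s, during which the arm holds its last target.

### The job

The tall filter cartridge stands on end on the dark mat in front of the white instrument. Push it over so that it lies on its broad side with its top end towards the instrument's bay, then, with it lying still on the bench, push it along into the bay until you feel it press on the sprung stop hidden inside: press it there with about 10 newtons for a moment, never more than 20, and leave it lying against the stop. Do not disturb the other things on the bench.

Things in the scene. Friction and masses are not known exactly. Their poses are not given: they have to be found in the camera images.
- cartridge: filter cartridge: white plastic box, grey end bands, standing on end, 190 mm tall, 76 mm thick (its x), 88 mm wide (its y). Origin: centre of the end it stands on; z runs through it to its top end; x points at start towards the bay (within 6 degrees). Tip it over the bottom edge on its +x side. Lying, it is 76 mm high with its z pointing along the bay
- cartridge_center (a point): the cartridge's balance point, half-way up (95 mm from each end), axes as the cartridge. Mass 0.4 to 0.75 kg. It falls by itself once tilted about 22 degrees; sliding on the bench takes roughly 2 to 8 N. It starts 325 to 365 mm before the bay's mouth, up to 10 mm off the bay's centre line
- cartridge_top (a point): centre of the cartridge's top end (the end that must go into the bay first), 190 mm from its origin; axes as the cartridge
- dock: the fixed white instrument, 400 mm deep, 370 mm wide, 240 mm high, with the bay in its front. Origin: bench height, centre of the bay's mouth; x runs level, straight into the bay, z up. The bay is 100 mm wide, 104 mm high, its floor is the bench. Two steel guide rails 30 mm high narrow from 148 mm apart, 55 mm before the mouth, to 96 mm at it
- bay_mouth (a point): the same point and axes as dock. Hidden inside the bay is a clamped stop with a sprung buffer, whose face lies 58 to 98 mm inside the mouth (each time different; it can only be felt). It gives way by 1 mm per 2.5 N from zero, for 9 mm, then is solid. On release it pushes the cartridge back some mm, until bench friction holds it, still touching
- reagent: bystander, leave alone: amber bottle, 60 mm across, 140 mm tall; origin at the centre of its underside
- beaker: bystander, leave alone: glass beaker, 70 mm across, 85 mm tall; origin at the centre of its underside
- jar: bystander, leave alone: clear jar with white lid, 56 mm across, 60 mm tall; origin at the centre of its underside
- dish: bystander, leave alone: flat round lidded dish, 92 mm across, 16 mm tall; origin at the centre of its underside
- vials: bystander, leave alone: grey rack of vials, 60 by 100 mm, 64 mm tall; origin at the centre of its underside
- marker: bystander, leave alone: marker pen lying down, 140 mm long, 13 mm thick; origin at the centre of its underside
Not all that is in view belongs to the job. Leave any red or turquoise look-alike of the cartridge alone.

How it is judged (in metres and radians):
On the way, in this order (a step that is already met when the one before it is completed fails the run):
1. the cartridge lies at rest on its broad side in front of the bay, top end towards the bay (angle between cartridge's own z axis and vertical between 1.5 and 1.64 rad and angle between cartridge's own y axis and vertical above 1.5 rad and height (world z) of cartridge below 0.045 m and horizontal distance between cartridge_top and dock below 0.17 m and x of cartridge_top in the frame of dock below 0.03 m and x of cartridge in the frame of dock below -0.18 m and linear speed of cartridge below 0.05 m/s), for 0.2 s.
2. the cartridge, lying in the bay, presses on the stop with 5 to 20 N (angle between cartridge's own z axis and vertical between 1.5 and 1.64 rad and angle between cartridge's own y axis and vertical above 1.5 rad and x of cartridge_top in the frame of dock above 0.053 m and contact force between cartridge and dock between 5 and 20 N), for 0.3 s.
At the end, for the whole second after the job is handed in: the cartridge lies flat on its broad side in the bay (within 4 degrees of flat, within 6 degrees of the bay's axis), top end first and at least 53 mm inside the mouth, at rest and still touching the sprung stop (angle between cartridge's own z axis and vertical between 1.5 and 1.64 rad and angle between cartridge's own y axis and vertical above 1.5 rad and x of cartridge_top in the frame of dock above 0.053 m and angle between the z axis of cartridge and the x axis of dock, either way round below 0.1 rad and height (world z) of cartridge below 0.045 m and contact force between cartridge and dock above 0.2 N and linear speed of cartridge below 0.02 m/s).
It fails at once if the cartridge is pressed on the stop or any part of the instrument with more than 20 N (contact force between cartridge and dock above 20 N).
It fails at once if another thing on the bench is moved more than 20 mm (distance of any of reagent, beaker, jar, dish, vials, marker from where it was at the start of the episode above 0.02 m).
It also fails if it takes over 72 s, if anything falls off the work surface, if the arm or the gripper's body presses on something with over 40 N, if the wrist force passes 120 N, or if a joint passes its speed limit or range.

## Working session

There is one attempt and no reset: what is moved stays moved. The work goes in short steps, Python scripts to look and compute and a tool call to move; the robot and the scene stay as the last step left them, time stands still between calls to the robot, and variables do not carry over. Pictures are saved under pics/ and viewed, and the job is handed in when it is done.

Besides the shell and the picture viewer there is one more tool, called after "Request:" in YAML: its name, and indented under it one key for each argument. jog_arm: Moves the arm, as the interface text tells. Its arguments: {"type":"object","properties":{"steps":{"type":"array","items":{"type":"object","properties":{"fingers":{"type":"number"},"delta_pos":{"type":"array","items":{"type":"number"}},"turn":{"type":"number"}}}}},"required":["steps"]}

```bash
mkdir -p pics; ls; python3 - <<'E'
from rig import *
import cv2,numpy as np
s=read_state();print(s)
for n in ["side","top"]:
    im=capture(n);cv2.imwrite(f"pics/{n}0.png",im[:,:,::-1]);print(n,camera_info(n))
for c in ["side","top"]:
    for t in ["cartridge","cartridge_center","cartridge_top","dock","reagent","beaker","jar","dish","vials","marker"]:
        print(c,t,[(round(r["confidence"],2),np.round(r["position"],3)) for r in tip_of(t,c)[:3]])
print(read_state()["time_s"])
E
```

```text
pics
{'time_s': 0.0, 'joint_positions': array([ 5.47453275e+01,  3.02791421e+01,  8.21559371e+01, -2.33544641e-03,
        6.76870775e+01, -1.02294676e+01]), 'qvel': array([-0.01077148, -0.01104519, -0.0436791 ,  0.07281254, -0.02411136,
        0.03884682]), 'tau': array([-1.64837929e-03, -4.40035379e+01, -1.76593351e+01,  6.31833239e-02,
        5.81951207e-02, -1.43095363e-04]), 'position': array([0.26396203, 0.56571647, 0.21607223]), 'tcp_rot': array([[ 4.23001592e-01, -1.19984300e-03, -9.06128144e-01],
       [ 9.06126494e-01, -1.76277478e-03,  4.23003156e-01],
       [-2.10483721e-03, -9.99997726e-01,  3.41552997e-04]]), 'force': array([ 0.65624321, -0.3266915 , -0.16137665]), 'moment': array([-0.00278273,  0.01395554,  0.01087072]), 'opening': 0.9994291595694724}
side {'fov_y': 57.07968393510745, 'cx': 274.54993510093306, 'cy': 214.6099413009578, 'view': array([[ 0.60143075, -0.79891036, -0.0048252 , -0.29704499],
       [-0.53742179, -0.40009487, -0.74236239,  0.43744044],
       [ 0.59115047,  0.44907274, -0.66998119,  0.55862589],
       [ 0.        ,  0.        ,  0.      
[... 1272 characters left out ...]
[0.727, 0.281, 0.002])), (0.77, array([ 0.399,  0.383, -0.001]))]
top cartridge_center [(0.75, array([0.722, 0.282, 0.097])), (0.6, array([0.401, 0.382, 0.097]))]
top cartridge_top [(0.82, array([0.575, 0.092, 0.187])), (0.78, array([0.728, 0.282, 0.189])), (0.76, array([0.535, 0.315, 0.197]))]
top dock [(0.9, array([ 0.564, -0.234, -0.002]))]
top reagent [(0.79, array([ 0.752, -0.039,  0.002]))]
top beaker [(0.71, array([ 0.733, -0.162,  0.003]))]
top jar [(0.76, array([ 0.393, -0.14 , -0.002]))]
top dish [(0.97, array([ 0.401, -0.034,  0.002])), (0.29, array([ 0.563, -0.237,  0.   ]))]
top vials [(0.65, array([ 0.735,  0.081, -0.002]))]
top marker [(0.55, array([0.428, 0.101, 0.002]))]
1.1
```

View pics/side0.png

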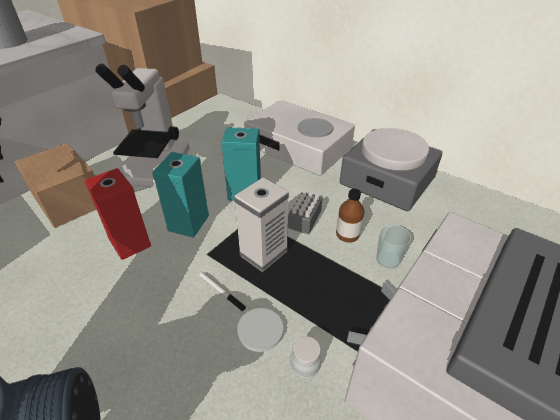

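View pics/top0.png

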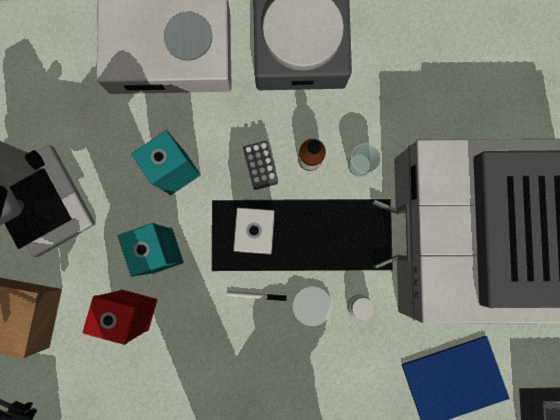

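The candidates are the white box on the mat (side 262,230; top 254,231), the turquoise ones (side 182,195 and 242,165) and the red one (side 118,215). The white one on the mat matches. Next I'll check it in a crop and measure its yaw and the bay axis.

```bash
cat > h.py <<'E'
import numpy as np,cv2
from rig import *
def K(c):
    i=camera_info(c);f=210/np.tan(np.radians(i["fov_y"]/2));return f,i["cx"],i["cy"],i["view"]
def ray(c,u,v,z):
    f,cx,cy,V=K(c);R=V[:3,:3];o=-R.T@V[:3,3];d=R.T@np.array([(u-cx)/f,(v-cy)/f,1]);return o+d*(z-o[2])/d[2]
def proj(c,p):
    f,cx,cy,V=K(c);q=V[:3,:3]@np.array(p)+V[:3,3];return f*q[0]/q[2]+cx,f*q[1]/q[2]+cy
E
python3 - <<'E'
from h import *
im=cv2.imread("pics/top0.png")
a=cv2.resize(im[180:290,200:300],None,fx=5,fy=5,interpolation=cv2.INTER_CUBIC)
cv2.imwrite("pics/crop1.png",a)
b=cv2.resize(im[130:330,360:490],None,fx=3,fy=3,interpolation=cv2.INTER_CUBIC);cv2.imwrite("pics/crop2.png",b)
g=cv2.cvtColor(im,cv2.COLOR_BGR2GRAY)
# cartridge top quad: bright white region
m=(g[180:290,200:300]>150).astype(np.uint8);m[:22]=0
n,l,st,ce=cv2.connectedComponentsWithStats(m);print(st,ce)
E
```

```text
[[   0    0  100  110 7429]
 [   0   22  100   88 2209]
 [  34   29   40   45 1362]] [[54.26342711 46.6642886 ]
 [30.87098234 83.21457673]
 [53.73201175 50.6681351 ]]
```

```bash
sleep 1
```

```text
(no output)
```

View pics/crop1.png

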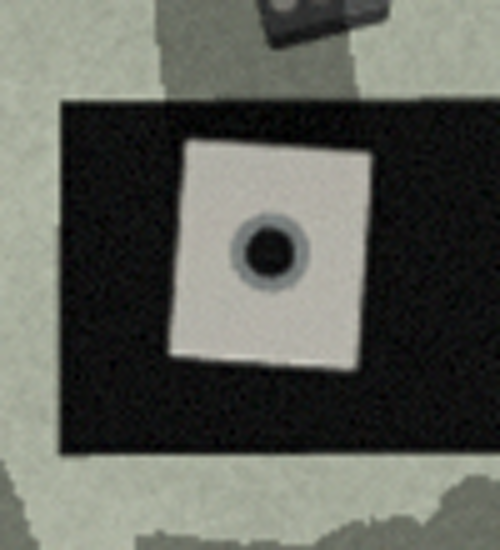

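View pics/crop2.png

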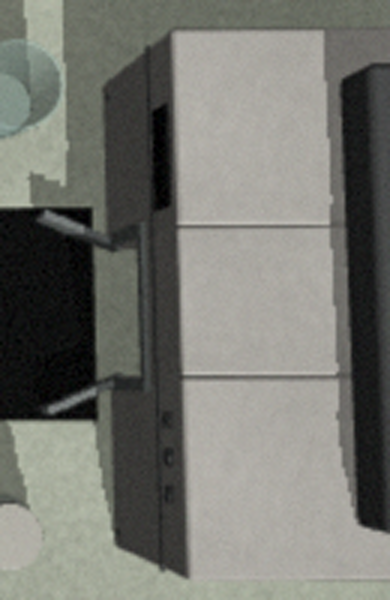

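```bash
python3 - <<'E'
from h import *
P=[ray("top",200+u/5,180+v/5,.19)[:2] for u,v in [(185,140),(372,153),(358,371),(168,356)]]
P=np.array(P);print(P.round(4),P.mean(0))
for a,b in [(0,1),(3,2),(1,2),(0,3)]:
    d=P[b]-P[a];print(np.linalg.norm(d).round(4),np.degrees(np.arctan2(d[1],d[0])).round(2))
def q(u,v,z):return ray("top",360+u/3,130+v/3,z)
for A,B in [((172,30),(189,578)),((180,226),(335,226)),((183,377),(345,376))]:
    a,b=q(*A,.24),q(*B,.24);d=b-a;print(a.round(4),b.round(4),np.linalg.norm(d).round(4),np.degrees(np.arctan2(d[1],d[0])).round(2))
# rails tips at z .03
for p in [(42,212),(47,412),(128,240),(133,378)]: print(q(*p,.03).round(4))
m=cv2.cvtColor(cv2.imread("pics/top0.png"),cv2.COLOR_BGR2GRAY)
# mat corners
for p in [(200+61/5,180+101/5),(200+60/5,180+453/5)]: print(ray("top",*p,0).round(4))
for p in [(93,208),(96,418)]: print(q(*p,0).round(4))
E
```

```text
[[0.6139 0.1266]
 [0.6072 0.0517]
 [0.5201 0.0591]
 [0.5276 0.1346]] [0.56720513 0.09299607]
0.0752 -95.14
0.0759 -95.64
0.0873 175.18
0.0867 174.71
[ 0.7332 -0.2254  0.24  ] [ 0.3872 -0.2208  0.24  ] 0.346 179.24
[ 0.607  -0.2249  0.24  ] [ 0.6051 -0.323   0.24  ] 0.0981 -91.15
[ 0.5117 -0.2226  0.24  ] [ 0.5103 -0.3243  0.24  ] 0.1017 -90.78
[ 0.6406 -0.1826  0.03  ]
[ 0.4854 -0.1807  0.03  ]
[ 0.6173 -0.2487  0.03  ]
[ 0.5102 -0.2481  0.03  ]
[0.6528 0.1998 0.    ]
[0.4845 0.202  0.    ]
[ 0.6462 -0.2299  0.    ]
[ 0.479  -0.2256  0.    ]
```

Request:
jog_arm:
  steps:
    - {"delta_pos": [0,0,40],"turn": 0,"fingers": 40}
    - {"delta_pos": [0,0,45],"turn": 0,"fingers": 40}
    - {"delta_pos": [25,-32,45],"turn": -5,"fingers": 40}
    - {"delta_pos": [50,-64,45],"turn": -10,"fingers": 40}
    - {"delta_pos": [75,-96,45],"turn": -16,"fingers": 40}
    - {"delta_pos": [100,-128,45],"turn": -22,"fingers": 40}
    - {"delta_pos": [125,-160,45],"turn": -28,"fingers": 40}
    - {"delta_pos": [150,-192,45],"turn": -34,"fingers": 40}
    - {"delta_pos": [175,-224,45],"turn": -40,"fingers": 40}
    - {"delta_pos": [200,-256,45],"turn": -46,"fingers": 40}
    - {"delta_pos": [225,-288,45],"turn": -52,"fingers": 40}
    - {"delta_pos": [250,-320,45],"turn": -58,"fingers": 40}
    - {"delta_pos": [275,-352,45],"turn": -64,"fingers": 40}
    - {"delta_pos": [300,-380,45],"turn": -70,"fingers": 40}
    - {"delta_pos": [309,-391,45],"turn": -70,"fingers": 40}
    - {"delta_pos": [309,-391,45],"turn": -70,"fingers": 40}
    - {"delta_pos": [309,-391,45],"turn": -70,"fingers": 40}

```text
time_s: 2.52
position: [0.5734, 0.1751, 0.2619]
tcp_rot: [[0.996, -0.001, 0.088], [-0.088, 0.001, 0.996], [-0.001, -1.0, 0.001]]
force: [0.0, 0.1, -0.5]
opening: 0.399
```

```bash
python3 - <<'E'
from h import *
s=read_state();print(s["time_s"],s["position"],s["tcp_rot"],s["force"],s["opening"],s["joint_positions"])
for n in ["side","top"]:
    im=capture(n);cv2.imwrite(f"pics/{n}1.png",im[:,:,::-1])
E
```

```text
2.5167 [0.57335295 0.17506143 0.26192895] [[ 9.96083773e-01 -6.14577047e-04  8.84123313e-02]
 [-8.84118111e-02  8.27677805e-04  9.96083664e-01]
 [-6.85347082e-04 -9.99999469e-01  7.70100561e-04]] [ 0.00106405  0.11409207 -0.466802  ] 0.3991061495297169 [6.28161632e+00 2.55415735e+01 8.28480259e+01 5.37253013e-02
 7.16402207e+01 1.13369431e+01]
```

View pics/side1.png

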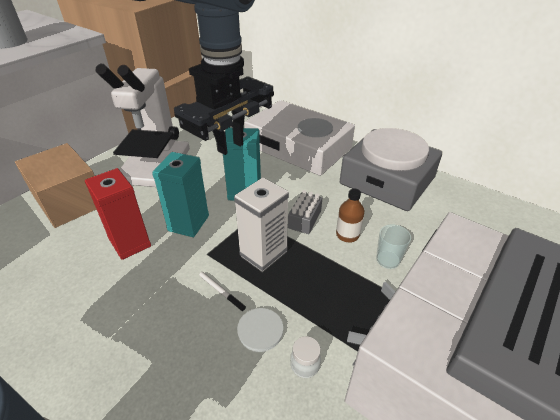

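View pics/top1.png

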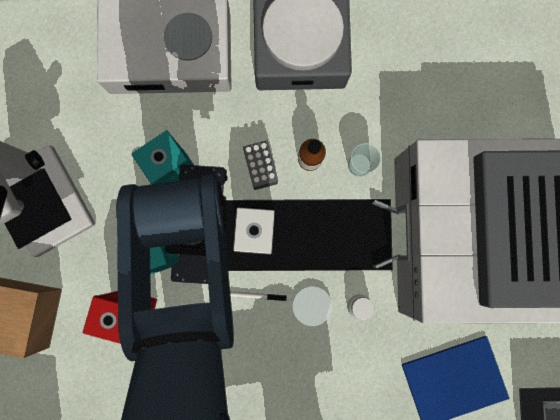

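The gripper is above and behind the white cartridge (side 262,225; top 254,231), clear of the turquoise boxes. I'll lower it and start pushing.

Request:
jog_arm:
  steps:
    - {"delta_pos": [0,0,-40],"turn": 0,"fingers": 40}
    - {"delta_pos": [0,0,-80],"turn": 0,"fingers": 40}
    - {"delta_pos": [0,0,-95],"turn": 0,"fingers": 40}
    - {"delta_pos": [0,0,-95],"turn": 0,"fingers": 40}
    - {"delta_pos": [-1,-10,-95],"turn": 0,"fingers": 40}
    - {"delta_pos": [-2,-20,-95],"turn": 0,"fingers": 40}
    - {"delta_pos": [-2,-24,-95],"turn": 0,"fingers": 40}
    - {"delta_pos": [-2,-28,-95],"turn": 0,"fingers": 40}
    - {"delta_pos": [-3,-32,-95],"turn": 0,"fingers": 40}
    - {"delta_pos": [-3,-36,-95],"turn": 0,"fingers": 40}
    - {"delta_pos": [-3,-40,-95],"turn": 0,"fingers": 40}
    - {"delta_pos": [-4,-44,-95],"turn": 0,"fingers": 40}

```text
time_s: 3.62
position: [0.5699, 0.1311, 0.1676]
tcp_rot: [[0.996, 0.001, 0.088], [-0.088, 0.0, 0.996], [0.001, -1.0, 0.001]]
force: [-0.1, 1.5, 0.2]
opening: 0.4
```

```bash
python3 - <<'E'
from h import *
s=read_state();print(s["time_s"],s["position"],s["force"])
for n in ["side"]:
    im=capture(n);cv2.imwrite(f"pics/{n}2.png",im[:,:,::-1])
E
```

```text
3.6167 [0.56988951 0.13109026 0.1675727 ] [-0.10123803  1.46210285  0.1978668 ]
```

View pics/side2.png

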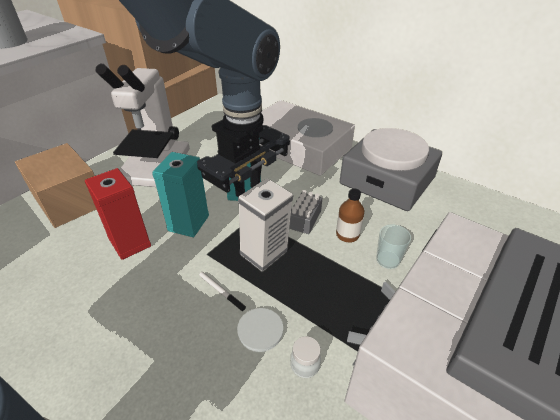

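Request:
jog_arm:
  steps:
    - {"delta_pos": [0,-5,0],"turn": 0,"fingers": 40}
    - {"delta_pos": [-1,-10,0],"turn": 0,"fingers": 40}
    - {"delta_pos": [-1,-15,0],"turn": 0,"fingers": 40}
    - {"delta_pos": [-2,-20,0],"turn": 0,"fingers": 40}
    - {"delta_pos": [-2,-25,0],"turn": 0,"fingers": 40}
    - {"delta_pos": [-3,-30,0],"turn": 0,"fingers": 40}
    - {"delta_pos": [-3,-34,0],"turn": 0,"fingers": 40}
    - {"delta_pos": [-3,-38,0],"turn": 0,"fingers": 40}
    - {"delta_pos": [-4,-42,0],"turn": 0,"fingers": 40}
    - {"delta_pos": [-4,-46,0],"turn": 0,"fingers": 40}

```text
time_s: 4.5
position: [0.5651, 0.0848, 0.1669]
tcp_rot: [[0.996, -0.0, 0.088], [-0.088, -0.0, 0.996], [-0.0, -1.0, -0.0]]
force: [-0.3, 0.2, 0.6]
opening: 0.403
```

```bash
python3 - <<'E'
from h import *
s=read_state();print(s["time_s"],s["position"],s["force"])
for n in ["side"]:
    im=capture(n);cv2.imwrite(f"pics/{n}3.png",im[:,:,::-1])
E
```

```text
4.5 [0.56509296 0.08483087 0.16693879] [-0.34857093  0.1643844   0.58875031]
```

View pics/side3.png

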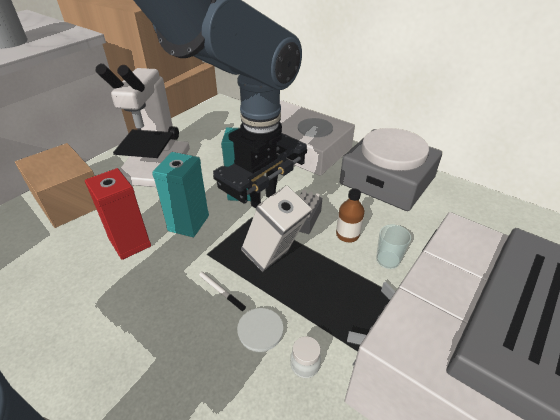

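It is tilting cleanly and is close to the balance point.

Request:
jog_arm:
  steps:
    - {"delta_pos": [0,-4,0],"turn": 0,"fingers": 40}
    - {"delta_pos": [-1,-8,0],"turn": 0,"fingers": 40}
    - {"delta_pos": [-1,-12,0],"turn": 0,"fingers": 40}
    - {"delta_pos": [-1,-12,0],"turn": 0,"fingers": 40}
    - {"delta_pos": [-1,-12,0],"turn": 0,"fingers": 40}
    - {"delta_pos": [-1,-12,0],"turn": 0,"fingers": 40}
    - {"delta_pos": [-1,-12,0],"turn": 0,"fingers": 40}

```text
time_s: 5.13
position: [0.5644, 0.0735, 0.1671]
tcp_rot: [[0.996, 0.0, 0.087], [-0.087, 0.0, 0.996], [0.0, -1.0, 0.0]]
force: [-0.4, 0.1, 0.5]
opening: 0.401
```

```bash
python3 - <<'E'
from h import *
s=read_state();print(s["time_s"],s["position"],s["force"])
for n in ["side"]:
    im=capture(n);cv2.imwrite(f"pics/{n}4.png",im[:,:,::-1])
E
```

```text
5.1333 [0.56437456 0.07346068 0.16708806] [-0.38700856  0.10307241  0.49734852]
```

View pics/side4.png

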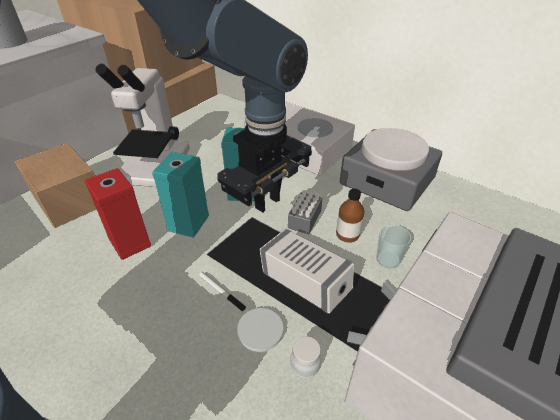

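It fell flat, with the top end towards the bay. I'll back off, lower and measure.

Request:
jog_arm:
  steps:
    - {"delta_pos": [3,25,0],"turn": 0,"fingers": 40}
    - {"delta_pos": [4,40,0],"turn": 0,"fingers": 40}
    - {"delta_pos": [4,40,-40],"turn": 0,"fingers": 40}
    - {"delta_pos": [4,40,-80],"turn": 2,"fingers": 40}
    - {"delta_pos": [4,40,-110],"turn": 4,"fingers": 40}
    - {"delta_pos": [4,40,-122],"turn": 4,"fingers": 40}
    - {"delta_pos": [4,40,-122],"turn": 4,"fingers": 40}

```text
time_s: 5.77
position: [0.566, 0.1134, 0.0421]
tcp_rot: [[1.0, -0.007, 0.019], [-0.019, -0.0, 1.0], [-0.007, -1.0, -0.0]]
force: [-0.2, -0.1, 0.1]
opening: 0.402
```

```bash
python3 - <<'E'
from h import *
s=read_state();print(s["time_s"],s["position"],s["force"])
for n in ["side","top"]:
    im=capture(n);cv2.imwrite(f"pics/{n}5.png",im[:,:,::-1])
    for t in ["cartridge","cartridge_center","cartridge_top"]:
        print(n,t,[(round(r["confidence"],2),np.round(r["position"],3)) for r in tip_of(t,n)[:3]])
im=cv2.imread("pics/top5.png")
cv2.imwrite("pics/crop5.png",cv2.resize(im[170:300,220:420],None,fx=4,fy=4,interpolation=cv2.INTER_CUBIC))
E
```

```text
5.7667 [0.56597004 0.11343575 0.04210667] [-0.21776319 -0.07426091  0.14880566]
side cartridge [(0.94, array([ 0.533,  0.317, -0.003])), (0.88, array([0.568, 0.051, 0.038])), (0.8, array([0.402, 0.382, 0.001]))]
side cartridge_center [(0.81, array([0.722, 0.286, 0.098])), (0.77, array([ 0.559, -0.045,  0.043])), (0.63, array([0.533, 0.319, 0.096]))]
side cartridge_top [(0.96, array([ 0.548, -0.142,  0.034])), (0.87, array([0.721, 0.281, 0.187])), (0.77, array([0.398, 0.381, 0.19 ]))]
top cartridge [(0.95, array([0.724, 0.285, 0.004])), (0.9, array([ 0.4  ,  0.384, -0.002])), (0.87, array([0.567, 0.049, 0.044]))]
top cartridge_center [(0.98, array([0.402, 0.381, 0.097])), (0.93, array([0.534, 0.317, 0.094])), (0.6, array([0.722, 0.287, 0.095]))]
top cartridge_top [(0.86, array([0.536, 0.316, 0.193])), (0.75, array([ 0.564, -0.237, -0.002])), (0.64, array([0.398, 0.383, 0.189]))]
```

View pics/crop5.png

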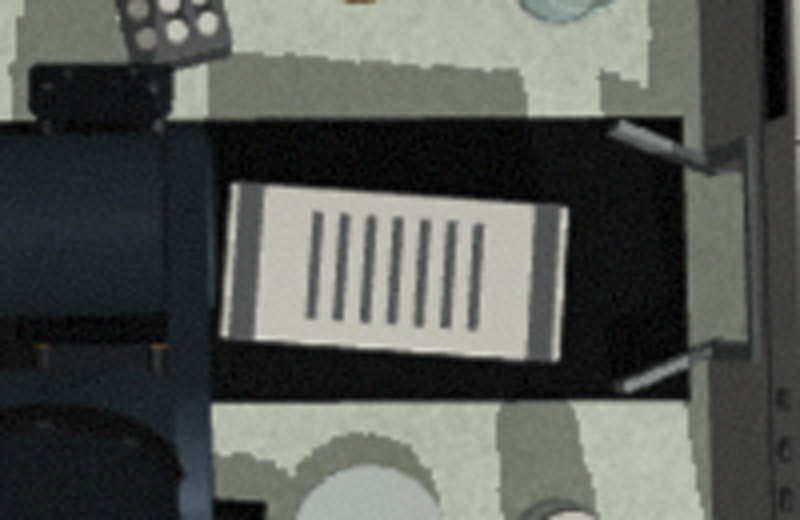

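View pics/side5.png

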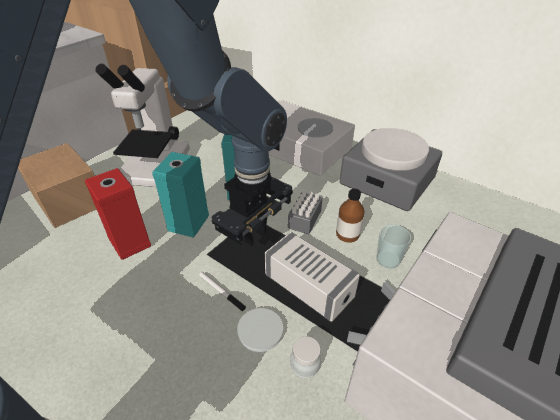

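```bash
python3 - <<'E'
from h import *
P=np.array([ray("top",220+u/4,170+v/4,.076)[:2] for u,v in [(233,183),(568,207),(558,360),(222,338)]])
print(P.round(4));r=(P[0]+P[3])/2;f=(P[1]+P[2])/2;d=f-r
print(r,f,np.linalg.norm(d),np.degrees(np.arctan2(d[1],d[0])))
a=np.radians(-90.9);X=np.array([np.cos(a),np.sin(a)]);Y=np.array([-X[1],X[0]]);m=np.array([.5637,-.2335])
for p in (r,f):print((p-m)@X,(p-m)@Y)
# rail tips in dock frame
for u,v in [(615,125),(622,388),(710,168),(717,345)]:
    p=ray("top",220+u/4,170+v/4,.03)[:2];print("rail",p.round(4),(p-m)@X,(p-m)@Y)
E
```

```text
[[ 0.6059  0.0428]
 [ 0.5887 -0.1442]
 [ 0.5036 -0.1357]
 [ 0.5195  0.0507]]
[0.56272244 0.0467171 ] [ 0.54617232 -0.13997001] 0.1874192779465487 -95.06612116449935
-0.2801671799838406 -0.005378895127814764
-0.09324313715963807 -0.018994619870235166
rail [ 0.6392 -0.1819] -0.05274811502051035 0.07468393905132968
rail [ 0.4862 -0.1804] -0.051905905468663104 -0.07836627472935108
rail [ 0.6129 -0.2364] 0.002146367017881162 0.04919330223201494
rail [ 0.5099 -0.2363] 0.0036409146434951524 -0.05379697342925305
```

The cartridge is lying with yaw −95.1°, against a bay axis of about −91°. Its top end is 17 mm off the bay line and its rear end 3.4 mm off. I'll nudge its −x side just ahead of the balance point with shut fingers to line it up.

Request:
jog_arm:
  steps:
    - {"delta_pos": [0,0,40],"turn": 0,"fingers": 0}
    - {"delta_pos": [0,0,80],"turn": 0,"fingers": 0}
    - {"delta_pos": [-5,-10,118],"turn": 0,"fingers": 0}
    - {"delta_pos": [-20,-45,120],"turn": 0,"fingers": 0}
    - {"delta_pos": [-40,-80,120],"turn": 0,"fingers": 0}
    - {"delta_pos": [-60,-115,120],"turn": 0,"fingers": 0}
    - {"delta_pos": [-80,-150,120],"turn": 0,"fingers": 0}
    - {"delta_pos": [-94,-185,120],"turn": 0,"fingers": 0}
    - {"delta_pos": [-94,-190,120],"turn": 0,"fingers": 0}
    - {"delta_pos": [-94,-190,80],"turn": 0,"fingers": 0}
    - {"delta_pos": [-94,-190,40],"turn": 0,"fingers": 0}
    - {"delta_pos": [-94,-190,8],"turn": 0,"fingers": 0}
    - {"delta_pos": [-94,-190,8],"turn": 0,"fingers": 0}

```text
time_s: 7.25
position: [0.471, -0.0754, 0.0485]
tcp_rot: [[1.0, -0.01, 0.019], [-0.019, 0.004, 1.0], [-0.01, -1.0, 0.004]]
force: [-0.6, 0.2, 0.8]
opening: 0.006
```

```bash
python3 - <<'E'
from h import *
s=read_state();print(s["time_s"],s["position"],s["force"],s["opening"])
for n in ["side"]:
    im=capture(n);cv2.imwrite(f"pics/{n}6.png",im[:,:,::-1])
E
```

```text
7.25 [ 0.47101691 -0.07538293  0.04847247] [-0.55552866  0.24737527  0.7659809 ] 0.005595915577378594
```

View pics/side6.png

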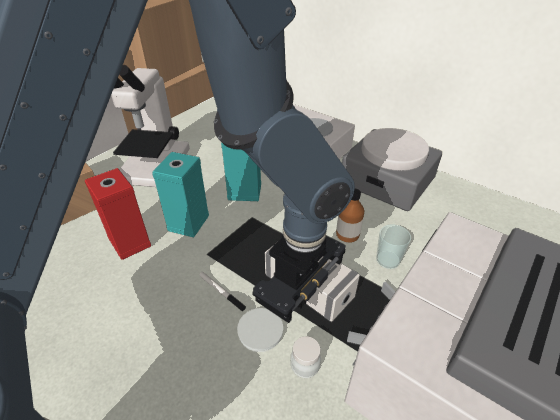

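Request:
jog_arm:
  steps:
    - {"delta_pos": [8,0,0],"turn": 0,"fingers": 0}
    - {"delta_pos": [14,0,0],"turn": 0,"fingers": 0}
    - {"delta_pos": [16,0,0],"turn": 0,"fingers": 0}
    - {"delta_pos": [18,0,0],"turn": 0,"fingers": 0}
    - {"delta_pos": [20,0,0],"turn": 0,"fingers": 0}
    - {"delta_pos": [22,0,0],"turn": 0,"fingers": 0}
    - {"delta_pos": [22,0,0],"turn": 0,"fingers": 0}

```text
time_s: 7.88
position: [0.4971, -0.0768, 0.0537]
tcp_rot: [[1.0, 0.002, 0.018], [-0.018, -0.001, 1.0], [0.002, -1.0, -0.001]]
force: [-1.2, -0.5, -0.8]
opening: 0.007
```

Request:
jog_arm:
  steps:
    - {"delta_pos": [2,0,0],"turn": 0,"fingers": 0}
    - {"delta_pos": [4,0,0],"turn": 0,"fingers": 0}
    - {"delta_pos": [4,0,0],"turn": 0,"fingers": 0}

```text
time_s: 8.13
position: [0.5004, -0.0767, 0.053]
tcp_rot: [[1.0, -0.0, 0.018], [-0.018, 0.0, 1.0], [-0.0, -1.0, 0.0]]
force: [-0.1, 0.6, -0.9]
opening: 0.005
```

Request:
jog_arm:
  steps:
    - {"delta_pos": [2,0,0],"turn": 0,"fingers": 0}
    - {"delta_pos": [4,0,0],"turn": 0,"fingers": 0}
    - {"delta_pos": [6,0,0],"turn": 0,"fingers": 0}

```text
time_s: 8.38
position: [0.5041, -0.0763, 0.0528]
tcp_rot: [[1.0, -0.005, 0.018], [-0.018, 0.001, 1.0], [-0.005, -1.0, 0.001]]
force: [-4.6, -1.9, 3.2]
opening: 0.005
```

```bash
python3 - <<'E'
from h import *
s=read_state();print(s["time_s"],s["position"],s["force"],s["opening"])
for n in ["top"]:
    im=capture(n);cv2.imwrite(f"pics/{n}7.png",im[:,:,::-1])
im=cv2.imread("pics/top7.png")
cv2.imwrite("pics/crop7.png",cv2.resize(im[170:300,220:420],None,fx=4,fy=4,interpolation=cv2.INTER_CUBIC))
E
```

```text
8.3833 [ 0.50413109 -0.07634     0.05278439] [-4.57899134 -1.86909323  3.19471159] 0.0049896123613514
```

View pics/crop7.png

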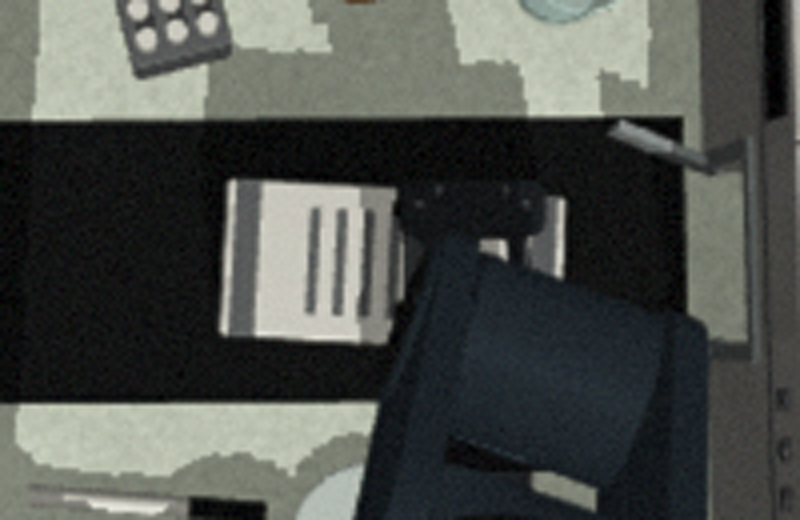

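Request:
jog_arm:
  steps:
    - {"delta_pos": [2,0,0],"turn": 0,"fingers": 0}
    - {"delta_pos": [4,0,0],"turn": 0,"fingers": 0}
    - {"delta_pos": [6,0,0],"turn": 0,"fingers": 0}
    - {"delta_pos": [8,0,0],"turn": 0,"fingers": 0}
    - {"delta_pos": [8,0,0],"turn": 0,"fingers": 0}

```text
time_s: 8.85
position: [0.5156, -0.0769, 0.053]
tcp_rot: [[1.0, 0.002, 0.018], [-0.018, -0.0, 1.0], [0.002, -1.0, -0.0]]
force: [-0.0, -0.3, -0.4]
opening: 0.005
```

Request:
jog_arm:
  steps:
    - {"delta_pos": [-20,0,0],"turn": 0,"fingers": 0}
    - {"delta_pos": [-30,0,20],"turn": 0,"fingers": 0}
    - {"delta_pos": [-30,0,60],"turn": 0,"fingers": 0}
    - {"delta_pos": [-30,0,100],"turn": 0,"fingers": 0}
    - {"delta_pos": [-20,40,110],"turn": 0,"fingers": 40}
    - {"delta_pos": [0,80,110],"turn": 0,"fingers": 40}
    - {"delta_pos": [20,115,110],"turn": 0,"fingers": 40}
    - {"delta_pos": [40,150,110],"turn": 0,"fingers": 40}
    - {"delta_pos": [54,185,110],"turn": 0,"fingers": 40}
    - {"delta_pos": [54,189,110],"turn": 0,"fingers": 40}
    - {"delta_pos": [54,189,70],"turn": 0,"fingers": 40}
    - {"delta_pos": [54,189,30],"turn": 0,"fingers": 40}
    - {"delta_pos": [54,189,-6],"turn": 0,"fingers": 40}
    - {"delta_pos": [54,189,-6],"turn": 0,"fingers": 40}

```text
time_s: 10.02
position: [0.5633, 0.1123, 0.0401]
tcp_rot: [[1.0, -0.013, 0.018], [-0.018, 0.0, 1.0], [-0.013, -1.0, -0.0]]
force: [-1.5, 0.0, -1.1]
opening: 0.398
```

```bash
python3 - <<'E'
from h import *
s=read_state();print(s["time_s"],s["position"],s["force"],s["opening"])
for n in ["top"]:
    im=capture(n);cv2.imwrite(f"pics/{n}8.png",im[:,:,::-1])
im=cv2.imread("pics/top8.png")
cv2.imwrite("pics/crop8.png",cv2.resize(im[170:300,220:420],None,fx=4,fy=4,interpolation=cv2.INTER_CUBIC))
E
```

```text
10.0167 [0.56333826 0.1122535  0.04013234] [-1.45562323  0.02183906 -1.08873217] 0.39803743782250595
```

View pics/crop8.png

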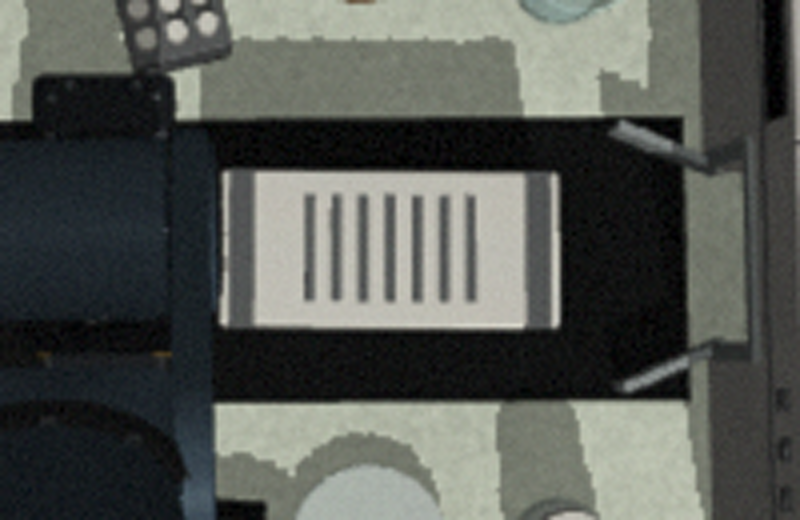

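```bash
cat >> h.py <<'E'
def meas(pts,ox=220,oy=170,s=4,m=(.5617,-.2335)):
    P=np.array([ray("top",ox+u/s,oy+v/s,.076)[:2] for u,v in pts])
    r=(P[0]+P[3])/2;f=(P[1]+P[2])/2;d=f-r
    print("rear",r,"front",f,np.linalg.norm(d),np.degrees(np.arctan2(d[1],d[0])))
    a=np.radians(-90.9);X=np.array([np.cos(a),np.sin(a)]);Y=np.array([-X[1],X[0]])
    for p in (r,f):print((p-m)@X,(p-m)@Y)
E
python3 - <<'E'
from h import *
meas([(222,171),(560,172),(560,328),(220,327)])
s=read_state();print(s["position"])
im=cv2.imread("pics/top8.png");print([ (r["confidence"],np.round(r["position"],4)) for c in("side","top") for r in (capture(c) is not None and tip_of("dock",c))])
E
```

```text
rear [0.56921884 0.05022115] front [ 0.56488477 -0.13893306] 0.18920385640546156 -91.31258040335074
-0.283804247743148 0.0030614097530316867
-0.09460529668812875 0.0016989860381202903
[0.56535522 0.11222508 0.04348405]
[(0.85, array([ 0.5678, -0.2382,  0.002 ])), (0.86, array([ 5.654e-01, -2.373e-01,  5.000e-04]))]
```

Now it is within 0.4° of the bay axis and 2–3 mm off centre. I'll push it straight in.

Request:
jog_arm:
  steps:
    - {"delta_pos": [3,-20,0],"turn": 0,"fingers": 40}
    - {"delta_pos": [2,-40,0],"turn": 0,"fingers": 40}
    - {"delta_pos": [2,-46,0],"turn": 0,"fingers": 40}
    - {"delta_pos": [2,-50,0],"turn": 0,"fingers": 40}
    - {"delta_pos": [2,-54,0],"turn": 0,"fingers": 40}
    - {"delta_pos": [2,-58,0],"turn": 0,"fingers": 40}
    - {"delta_pos": [2,-62,0],"turn": 0,"fingers": 40}
    - {"delta_pos": [2,-66,0],"turn": 0,"fingers": 40}
    - {"delta_pos": [2,-70,0],"turn": 0,"fingers": 40}
    - {"delta_pos": [2,-74,0],"turn": 0,"fingers": 40}
    - {"delta_pos": [2,-78,0],"turn": 0,"fingers": 40}
    - {"delta_pos": [2,-82,0],"turn": 0,"fingers": 40}

```text
time_s: 11.27
position: [0.5715, 0.0327, 0.0491]
tcp_rot: [[1.0, 0.004, 0.019], [-0.019, 0.003, 1.0], [0.004, -1.0, 0.003]]
force: [1.0, 6.6, 5.7]
opening: 0.397
```

Request:
jog_arm:
  steps:
    - {"delta_pos": [0,-4,0],"turn": 0,"fingers": 40}
    - {"delta_pos": [0,-8,0],"turn": 0,"fingers": 40}
    - {"delta_pos": [0,-12,0],"turn": 0,"fingers": 40}
    - {"delta_pos": [0,-16,0],"turn": 0,"fingers": 40}
    - {"delta_pos": [0,-20,0],"turn": 0,"fingers": 40}

```text
time_s: 11.68
position: [0.5714, 0.0127, 0.0491]
tcp_rot: [[1.0, 0.003, 0.019], [-0.019, 0.003, 1.0], [0.003, -1.0, 0.003]]
force: [-0.6, 6.4, 5.9]
opening: 0.402
```

```bash
python3 - <<'E'
from h import *
s=read_state();print(s["time_s"],s["position"],s["force"],s["opening"])
for n in ["top","side"]:
    im=capture(n);cv2.imwrite(f"pics/{n}9.png",im[:,:,::-1])
im=cv2.imread("pics/top9.png")
cv2.imwrite("pics/crop9.png",cv2.resize(im[170:300,270:470],None,fx=4,fy=4,interpolation=cv2.INTER_CUBIC))
E
```

```text
11.6833 [0.57138865 0.01266766 0.04909693] [-0.56259488  6.42018615  5.86439701] 0.4019761691467324
```

View pics/crop9.png

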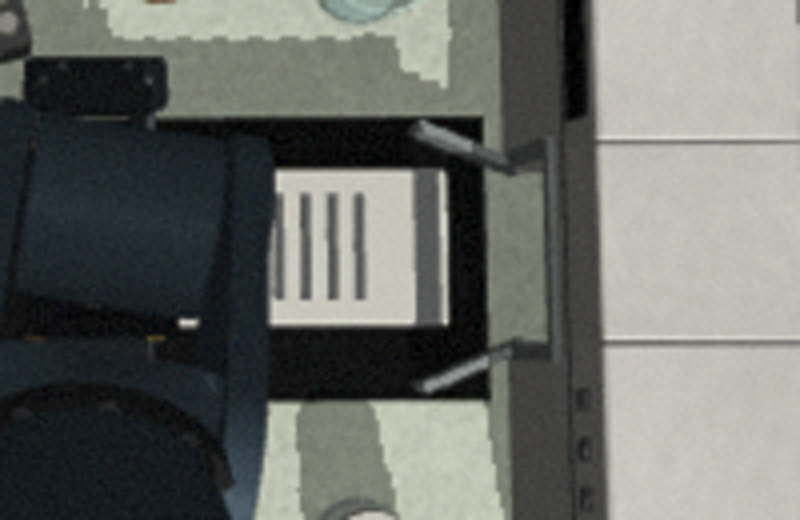

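View pics/side9.png

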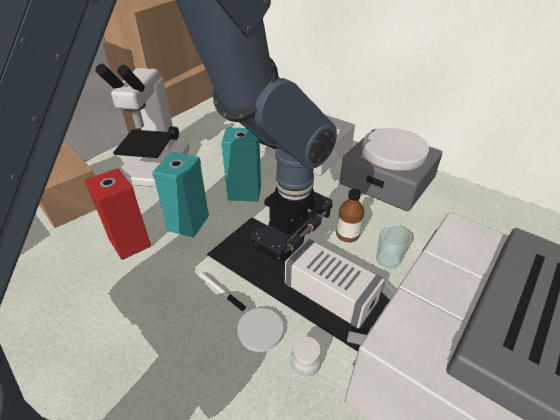

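```bash
python3 - <<'E'
from h import *
a=[ray("top",270+u/4,170+v/4,.076)[:2] for u,v in [(449,169),(447,325),(275,169),(275,325)]]
print(a,(a[0]+a[1])/2,(a[2]+a[3])/2)
for u,v in [(415,127),(422,388),(512,166),(518,345)]:print(ray("top",270+u/4,170+v/4,.03)[:2])
E
```

```text
[array([ 0.60910747, -0.19028417]), array([ 0.52205184, -0.18585775]), array([ 0.61106314, -0.09291857]), array([ 0.52394917, -0.09022627])] [ 0.56557966 -0.18807096] [ 0.56750615 -0.09157242]
[ 0.63802747 -0.18188836]
[ 0.4861587  -0.18036957]
[ 0.61400163 -0.23763283]
[ 0.50984101 -0.23687442]
```

Request:
jog_arm:
  steps:
    - {"delta_pos": [0,-4,1],"turn": 0,"fingers": 40}
    - {"delta_pos": [-1,-8,2],"turn": 0,"fingers": 40}
    - {"delta_pos": [-1,-12,3],"turn": 0,"fingers": 40}
    - {"delta_pos": [-2,-16,3],"turn": 0,"fingers": 40}
    - {"delta_pos": [-2,-20,3],"turn": 0,"fingers": 40}
    - {"delta_pos": [-2,-24,3],"turn": 0,"fingers": 40}
    - {"delta_pos": [-3,-28,3],"turn": 0,"fingers": 40}
    - {"delta_pos": [-3,-32,3],"turn": 0,"fingers": 40}

```text
time_s: 12.45
position: [0.5673, -0.022, 0.0502]
tcp_rot: [[1.0, 0.0, 0.018], [-0.018, 0.0, 1.0], [0.0, -1.0, 0.0]]
force: [0.8, 4.4, 2.6]
opening: 0.399
```

Request:
jog_arm:
  steps:
    - {"delta_pos": [0,-3,0],"turn": 0,"fingers": 40}
    - {"delta_pos": [0,-6,0],"turn": 0,"fingers": 40}
    - {"delta_pos": [0,-9,0],"turn": 0,"fingers": 40}
    - {"delta_pos": [0,-12,0],"turn": 0,"fingers": 40}

```text
time_s: 12.78
position: [0.5673, -0.0337, 0.0501]
tcp_rot: [[1.0, -0.0, 0.018], [-0.018, 0.0, 1.0], [-0.0, -1.0, 0.0]]
force: [-0.3, 4.4, 2.7]
opening: 0.399
```

```bash
python3 - <<'E'
from h import *
s=read_state();print(s["time_s"],s["position"],s["force"],s["opening"])
for n in ["top","side"]:
    im=capture(n);cv2.imwrite(f"pics/{n}10.png",im[:,:,::-1])
im=cv2.imread("pics/top10.png")
cv2.imwrite("pics/crop10.png",cv2.resize(im[170:300,270:470],None,fx=4,fy=4,interpolation=cv2.INTER_CUBIC))
E
```

```text
12.7833 [ 0.56727925 -0.0337226   0.05014136] [-0.3397234   4.36113225  2.70986254] 0.3985668196876467
```

View pics/crop10.png

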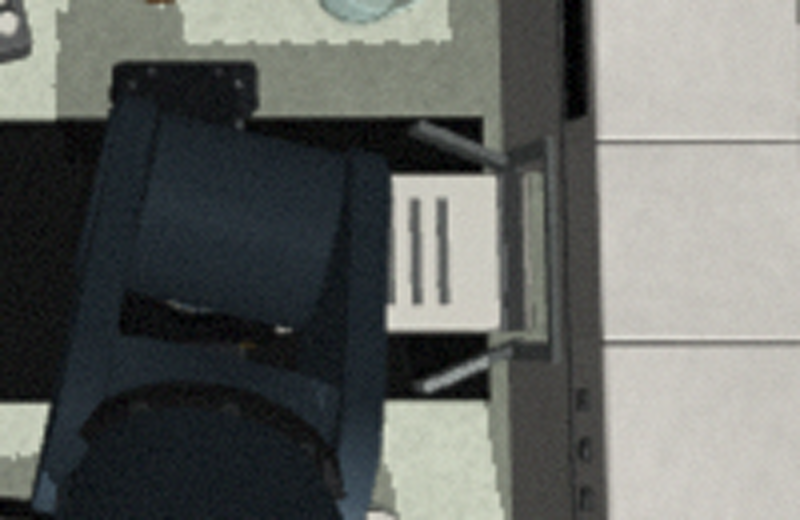

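Request:
jog_arm:
  steps:
    - {"delta_pos": [0,-3,1],"turn": 0,"fingers": 40}
    - {"delta_pos": [0,-6,1],"turn": 0,"fingers": 40}
    - {"delta_pos": [0,-9,2],"turn": 0,"fingers": 40}
    - {"delta_pos": [0,-12,2],"turn": 0,"fingers": 40}
    - {"delta_pos": [0,-15,2],"turn": 0,"fingers": 40}

```text
time_s: 13.3
position: [0.5672, -0.0492, 0.0518]
tcp_rot: [[1.0, -0.0, 0.018], [-0.018, -0.0, 1.0], [-0.0, -1.0, -0.0]]
force: [1.2, 2.0, -1.8]
opening: 0.4
```

Request:
jog_arm:
  steps:
    - {"delta_pos": [0,-3,0],"turn": 0,"fingers": 40}
    - {"delta_pos": [0,-6,0],"turn": 0,"fingers": 40}
    - {"delta_pos": [0,-9,0],"turn": 0,"fingers": 40}
    - {"delta_pos": [0,-12,0],"turn": 0,"fingers": 40}
    - {"delta_pos": [-1,-15,0],"turn": 0,"fingers": 40}

```text
time_s: 13.72
position: [0.5666, -0.0641, 0.0521]
tcp_rot: [[1.0, 0.001, 0.018], [-0.018, -0.0, 1.0], [0.001, -1.0, -0.0]]
force: [0.4, 2.0, -2.1]
opening: 0.404
```

Request:
jog_arm:
  steps:
    - {"delta_pos": [0,-3,0],"turn": 0,"fingers": 40}
    - {"delta_pos": [0,-6,0],"turn": 0,"fingers": 40}
    - {"delta_pos": [0,-9,0],"turn": 0,"fingers": 40}
    - {"delta_pos": [0,-12,0],"turn": 0,"fingers": 40}

```text
time_s: 14.05
position: [0.5663, -0.0759, 0.0521]
tcp_rot: [[1.0, -0.0, 0.018], [-0.018, 0.0, 1.0], [-0.0, -1.0, 0.0]]
force: [0.0, 2.8, -1.6]
opening: 0.4
```

Request:
jog_arm:
  steps:
    - {"delta_pos": [0,-2,0],"turn": 0,"fingers": 40}
    - {"delta_pos": [0,-4,0],"turn": 0,"fingers": 40}
    - {"delta_pos": [0,-6,0],"turn": 0,"fingers": 40}

```text
time_s: 14.3
position: [0.5663, -0.0818, 0.0521]
tcp_rot: [[1.0, -0.0, 0.018], [-0.018, 0.0, 1.0], [-0.0, -1.0, 0.0]]
force: [-0.0, 2.8, -0.3]
opening: 0.4
```

Request:
jog_arm:
  steps:
    - {"delta_pos": [0,-2,0],"turn": 0,"fingers": 40}
    - {"delta_pos": [0,-4,0],"turn": 0,"fingers": 40}
    - {"delta_pos": [0,-4,0],"turn": 0,"fingers": 40}

```text
time_s: 14.55
position: [0.5664, -0.0862, 0.0521]
tcp_rot: [[1.0, 0.0, 0.018], [-0.018, -0.0, 1.0], [0.0, -1.0, -0.0]]
force: [0.3, 1.2, -2.0]
opening: 0.402
```

Request:
jog_arm:
  steps:
    - {"delta_pos": [0,-1,0],"turn": 0,"fingers": 40}
    - {"delta_pos": [0,-2,0],"turn": 0,"fingers": 40}
    - {"delta_pos": [0,-3,0],"turn": 0,"fingers": 40}

```text
time_s: 14.8
position: [0.5663, -0.0886, 0.0521]
tcp_rot: [[1.0, -0.0, 0.018], [-0.018, 0.0, 1.0], [-0.0, -1.0, 0.0]]
force: [-0.1, 4.2, 0.3]
opening: 0.401
```

Request:
jog_arm:
  steps:
    - {"delta_pos": [0,-1,0],"turn": 0,"fingers": 40}
    - {"delta_pos": [0,-2,0],"turn": 0,"fingers": 40}
    - {"delta_pos": [0,-3,0],"turn": 0,"fingers": 40}

```text
time_s: 15.05
position: [0.5664, -0.0917, 0.0521]
tcp_rot: [[1.0, -0.0, 0.018], [-0.018, 0.0, 1.0], [-0.0, -1.0, 0.0]]
force: [0.4, 3.4, 0.1]
opening: 0.406
```

Request:
jog_arm:
  steps:
    - {"delta_pos": [0,-1,0],"turn": 0,"fingers": 40}
    - {"delta_pos": [0,-2,0],"turn": 0,"fingers": 40}
    - {"delta_pos": [0,-3,0],"turn": 0,"fingers": 40}

```text
time_s: 15.3
position: [0.5664, -0.0947, 0.0521]
tcp_rot: [[1.0, -0.0, 0.018], [-0.018, 0.0, 1.0], [-0.0, -1.0, 0.0]]
force: [0.6, 3.7, 0.1]
opening: 0.404
```

Request:
jog_arm:
  steps:
    - {"delta_pos": [0,-1,0],"turn": 0,"fingers": 40}
    - {"delta_pos": [0,-2,0],"turn": 0,"fingers": 40}
    - {"delta_pos": [0,-3,0],"turn": 0,"fingers": 40}

```text
time_s: 15.55
position: [0.5664, -0.0977, 0.0521]
tcp_rot: [[1.0, -0.0, 0.018], [-0.018, 0.0, 1.0], [-0.0, -1.0, 0.0]]
force: [-0.2, 3.6, 0.4]
opening: 0.397
```

Friction is steady at about 3.6 N and the stop hasn't been reached yet, so I'll keep going in 3 mm steps.

Request:
jog_arm:
  steps:
    - {"delta_pos": [0,-1,0],"turn": 0,"fingers": 40}
    - {"delta_pos": [0,-2,0],"turn": 0,"fingers": 40}
    - {"delta_pos": [0,-3,0],"turn": 0,"fingers": 40}

```text
time_s: 15.8
position: [0.5664, -0.1007, 0.0521]
tcp_rot: [[1.0, 0.0, 0.018], [-0.018, 0.0, 1.0], [0.0, -1.0, 0.0]]
force: [-0.8, 3.1, 1.1]
opening: 0.4
```

```bash
python3 - <<'E'
from h import *
s=read_state();print(s["position"],s["force"])
im=capture("side");cv2.imwrite("pics/side11.png",im[:,:,::-1])
E
```

```text
[ 0.56636033 -0.10074586  0.05208062] [-0.83806531  3.08693811  1.10085029]
```

View pics/side11.png

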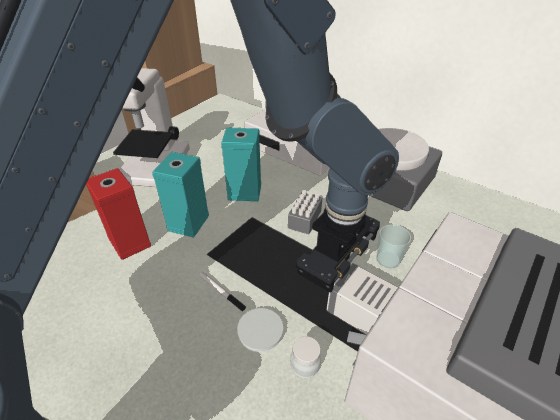

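The cartridge is going squarely into the bay (side view 365,295), and the gripper is clear of the beaker and jar.

Request:
jog_arm:
  steps:
    - {"delta_pos": [0,-1,0],"turn": 0,"fingers": 40}
    - {"delta_pos": [0,-2,0],"turn": 0,"fingers": 40}
    - {"delta_pos": [0,-3,0],"turn": 0,"fingers": 40}

```text
time_s: 16.1
position: [0.5661, -0.1026, 0.0521]
tcp_rot: [[1.0, -0.001, 0.018], [-0.018, 0.002, 1.0], [-0.001, -1.0, 0.002]]
force: [0.6, 6.8, 2.8]
opening: 0.404
```

Request:
jog_arm:
  steps:
    - {"delta_pos": [0,-1,0],"turn": 0,"fingers": 40}
    - {"delta_pos": [0,-2,0],"turn": 0,"fingers": 40}

```text
time_s: 16.27
position: [0.5658, -0.1037, 0.0521]
tcp_rot: [[1.0, -0.001, 0.018], [-0.018, 0.003, 1.0], [-0.001, -1.0, 0.003]]
force: [0.7, 10.4, 2.9]
opening: 0.406
```

Request:
jog_arm:
  steps:
    - {"delta_pos": [0,-1,0],"turn": 0,"fingers": 40}
    - {"delta_pos": [0,-2,0],"turn": 0,"fingers": 40}

```text
time_s: 16.43
position: [0.5657, -0.1048, 0.0521]
tcp_rot: [[1.0, -0.001, 0.019], [-0.019, 0.004, 1.0], [-0.001, -1.0, 0.004]]
force: [1.9, 12.7, 3.2]
opening: 0.4
```

The force is rising by about 2.5 N/mm, which is the sprung stop. I'll press a touch more and hold.

Request:
jog_arm:
  steps:
    - {"delta_pos": [0,-1,0],"turn": 0,"fingers": 40}
    - {"delta_pos": [0,-1,0],"turn": 0,"fingers": 40}
    - {"delta_pos": [0,-1,0],"turn": 0,"fingers": 40}

```text
time_s: 16.68
position: [0.5657, -0.1054, 0.0521]
tcp_rot: [[1.0, -0.002, 0.018], [-0.018, 0.005, 1.0], [-0.002, -1.0, 0.005]]
force: [0.8, 12.8, 4.3]
opening: 0.398
```

Request:
jog_arm:
  steps:
    - {"delta_pos": [0,0,0],"turn": 0,"fingers": 40}
    - {"delta_pos": [0,0,0],"turn": 0,"fingers": 40}
    - {"delta_pos": [0,0,0],"turn": 0,"fingers": 40}
    - {"delta_pos": [0,0,0],"turn": 0,"fingers": 40}
    - {"delta_pos": [0,0,0],"turn": 0,"fingers": 40}

```text
time_s: 17.1
position: [0.5656, -0.1054, 0.0521]
tcp_rot: [[1.0, -0.002, 0.018], [-0.018, 0.005, 1.0], [-0.002, -1.0, 0.005]]
force: [1.1, 12.3, 3.3]
opening: 0.401
```

Request:
jog_arm:
  steps:
    - {"delta_pos": [0,2,0],"turn": 0,"fingers": 40}
    - {"delta_pos": [0,4,0],"turn": 0,"fingers": 40}
    - {"delta_pos": [0,6,0],"turn": 0,"fingers": 40}
    - {"delta_pos": [0,8,0],"turn": 0,"fingers": 40}
    - {"delta_pos": [0,12,0],"turn": 0,"fingers": 40}
    - {"delta_pos": [0,20,0],"turn": 0,"fingers": 40}
    - {"delta_pos": [0,40,0],"turn": 0,"fingers": 40}
    - {"delta_pos": [0,60,20],"turn": 0,"fingers": 40}
    - {"delta_pos": [0,90,50],"turn": 0,"fingers": 40}
    - {"delta_pos": [0,110,80],"turn": 0,"fingers": 40}
    - {"delta_pos": [0,110,80],"turn": 0,"fingers": 40}
    - {"delta_pos": [0,110,80],"turn": 0,"fingers": 40}

```text
time_s: 18.1
position: [0.5678, 0.0022, 0.134]
tcp_rot: [[1.0, 0.005, 0.015], [-0.015, -0.002, 1.0], [0.005, -1.0, -0.001]]
force: [-0.8, -0.5, -0.2]
opening: 0.402
```

```bash
python3 - <<'E'
from h import *
s=read_state();print(s["time_s"],s["position"],s["force"])
for n in ["top","side"]:
    im=capture(n);cv2.imwrite(f"pics/{n}12.png",im[:,:,::-1])
    for t in ["cartridge","cartridge_top","reagent","beaker","jar","dish","vials","marker"]:
        print(n,t,[(round(r["confidence"],2),np.round(r["position"],3)) for r in tip_of(t,n)[:4]])
im=cv2.imread("pics/top12.png")
cv2.imwrite("pics/crop12.png",cv2.resize(im[170:300,270:470],None,fx=4,fy=4,interpolation=cv2.INTER_CUBIC))
E
```

```text
18.1 [0.56782709 0.00218201 0.13397755] [-0.83769297 -0.45082261 -0.15834502]
top cartridge [(0.97, array([ 0.536,  0.318, -0.004])), (0.71, array([ 0.569, -0.112,  0.042])), (0.66, array([0.398, 0.383, 0.004])), (0.65, array([ 0.724,  0.282, -0.   ]))]
top cartridge_top [(0.9, array([0.536, 0.318, 0.192])), (0.85, array([0.398, 0.379, 0.191])), (0.76, array([0.724, 0.283, 0.191]))]
top reagent [(0.61, array([ 0.751, -0.04 ,  0.001]))]
top beaker [(0.68, array([ 0.734, -0.16 ,  0.005]))]
top jar [(0.8, array([ 0.396, -0.142, -0.004]))]
top dish []
top vials [(0.66, array([ 0.734,  0.082, -0.001]))]
top marker [(0.68, array([0.428, 0.1  , 0.003]))]
side cartridge [(0.96, array([ 0.722,  0.284, -0.   ])), (0.94, array([ 0.568, -0.113,  0.041])), (0.79, array([ 0.398,  0.382, -0.   ])), (0.62, array([0.532, 0.319, 0.001]))]
side cartridge_top [(0.96, array([0.396, 0.381, 0.191])), (0.67, array([0.725, 0.282, 0.19 ]))]
side reagent [(0.73, array([ 0.748, -0.032, -0.001]))]
side beaker [(0.88, array([ 0.734, -0.158, -0.002])), (0.61, array([ 0.401, -0.027,  0.001]))]
side jar [(0.88, array([ 0.395, -0.144, -0.003]))]
side dish [(0.85, array([ 0.401, -0.026, -0.001]))]
side vials [(0.76, array([ 0.73 ,  0.082, -0.002])), (0.6, array([ 0.747, -0.034, -0.002])), (0.2, array([ 0.566, -0.209,  0.043]))]
side marker [(0.82, array([ 0.43 ,  0.105, -0.002]))]
```

View pics/crop12.png

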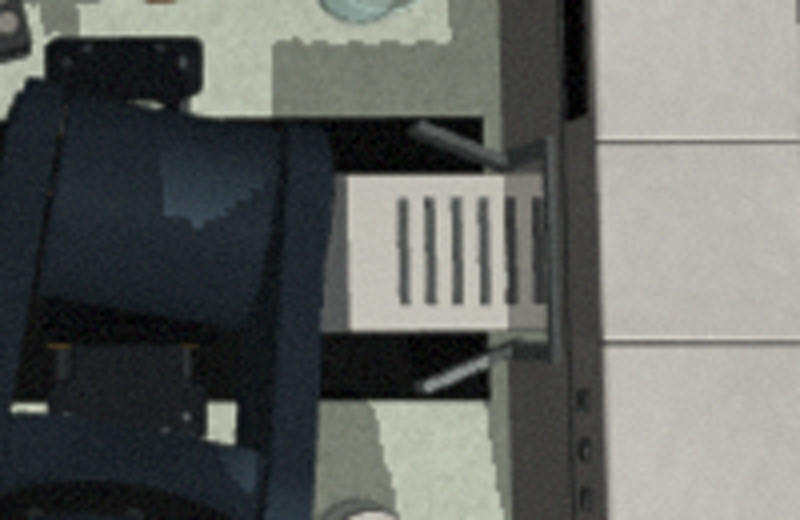

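View pics/side12.png

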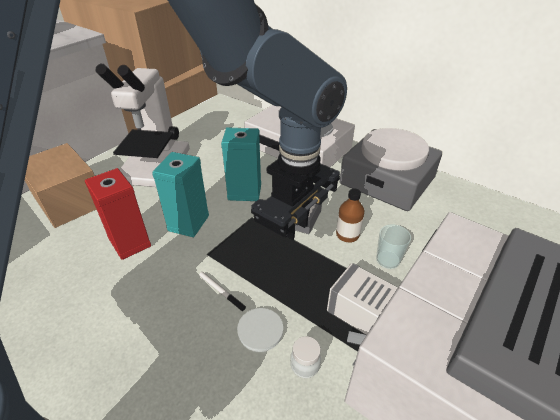

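The cartridge lies straight in the bay, with its rear end at y≈−0.112 and its top end about 66–69 mm inside. It sprang back about 2.5 mm, and the bystanders are where they started.

```bash
python3 -c "
from rig import *
print(hand_in())"
```

```text
the job is handed in; nothing more can be done
None
```

The cartridge is tipped over, lined up and pushed into the bay. It was left lying against the sprung stop when I handed the job in at about 19 s. The hand-in gave no verdict.

**What I did:** I pushed the white cartridge over with its top end towards the bay. It landed about 4° off the bay axis, so I nudged its side once to straighten it. I then pushed it along slowly. Sliding took about 3.6 N at the end of the push. With the top end about 66 mm in, the force began to rise by roughly 2.5 N per mm, which matches the stop. I held it for about 0.6 s at 12–13 N at the wrist, which leaves about 9 N on the stop after friction. Then I backed away.

**Last checks:**
- **Cartridge:** it lies flat and straight in the bay with the top end about 66–69 mm inside the mouth. It sprang back about 2.5 mm when released.
- **Other things on the bench:** all were found within a few mm of where they started. The top camera missed the dish, but the side camera found it unmoved.
- **Not directly checked:** I worked out the force on the stop from the wrist force minus friction. That the cartridge still touches the stop after release is inferred from the small spring-back.

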